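# Feed the next coupling and hold the test chamber's sprung hatch just under balance

### The job

Turn the rotary feed table on by one stop, anticlockwise seen from above, so that the steel coupling arrives at the pointer, and let go of it so that it sits in its detent. Then take the bar handle of the test chamber's sprung hatch, lift the hatch a little past its balance point (50 degrees open) to check that the spring takes over, without letting it run right open, bang or drop, and ease it back to just below balance: finish still holding it there, at rest and 3 to 13 degrees below the balance point, so that it would fall shut by itself. Leave the loose things on the table alone.

Things in the scene. Friction and masses are not known exactly. Their poses are not given: they have to be found in the camera images.
- feed_base: Fixed grey round base of the rotary feed table, 176 mm across, with the aluminium disc (200 mm across, its upper face 45 mm above the table) turning on it; origin on the turning axis at table height. Its -x side, turned towards the robot give or take its yaw, carries the pointer; z is up.
- rotary (a joint): Angle of the rotary disc, rad: about 0 at the start, growing anticlockwise seen from above. A detent makes a stop every 1.047 rad (60 degrees); leaving a stop takes up to 0.25 N m, and past half way the disc snaps into the next stop by itself. Wanted: the stop at 1.047. Nothing on the disc stands higher than 98 mm above the table save the T-handle; the parts are fastened to it.
- rotary_grip (a point): Centre of the T-handle on the turning axis, 138 mm above the table: a black bar 66 mm long (along this frame's x, turning with the disc), 14 mm thick (along its y), 28 mm high, on an 18 mm post. Grip it from above across its 14 mm and turn. Frame z is up.
- stop_pointer (a point): Tip of the upright steel pointer at the disc's rim, 115 mm from the turning axis, 52 mm above the table.
- coupling_top (a point): Top centre of the steel coupling (31 mm across, 50 high) on the disc, 74 mm from the axis, 98 mm above the table. It stands in the nest next to the pointer, clockwise from it seen from above; the nest at the pointer is empty at the start, three of the others hold small brass adapters.
- chamber: Fixed grey leak-test chamber, an open-topped box 150 (x) x 190 (y) x 90 mm high with a sprung aluminium hatch on top; origin at the centre of its underside, -x is its front, z up.
- hatch (a joint): Opening angle of the hatch, rad: 0 shut (level), growing as its front edge rises; end stop 1.396 (80 degrees). Weight and spring balance at 0.873 (50 degrees): below, the hatch falls shut by itself; above, the spring swings it on open. Lifting at the bar takes 2 N when shut, nothing at balance; near balance this changes by 4.5 N per rad. Almost no hinge friction.
- hatch_bar (a point): Middle of the bar handle: round steel bar, 12 mm thick, parallel to the hinge (this frame's y), 110 mm long between slanting brackets; 126 mm above the table when shut. The frame turns with the hatch; shut, x points rearward, z up. The hatch plate begins 20 mm behind the bar and 29 mm lower. The bar can turn between two pads closed across it, so the gripper may stay pointing down.
- hatch_hinge (a point): Point on the hatch's hinge axis, in the middle of the hatch, 94 mm above the table; the frame is the chamber's (y along the axis, -x to the front). At angle q the bar's middle lies at x = -0.178 cos q + 0.032 sin q, z = 0.178 sin q + 0.032 cos q from here (m).
- tin: Bystander, loose: round screw-lid tin, 57 across, 26 high (mm). Leave it where it is; origin at the centre of its underside.
- spanner: Bystander, loose: flat steel spanner, 176 x 30 x 6 (mm). Leave it where it is; origin at the centre of its underside.
- demand_valve: Bystander, loose: black lung demand valve lying on the table, 103 x 120 x 43 (mm). Leave it where it is; origin at the centre of its underside.
- filter: Bystander, loose: round grey screw-in filter cartridge, 90 across, 58 high (mm). Leave it where it is; origin at the centre of its underside.
- gauge: Bystander, loose: round pressure gauge lying on its back, 92 x 62 x 28 (mm). Leave it where it is; origin at the centre of its underside.

How it is judged:
By the outcome, as a careful person would: the job done as asked, in the order asked, and still so for the second after the job is handed in, while the arm keeps its last pose, push and grip.
It also fails if it takes over 54 s, if anything falls off the work surface, if the arm or the gripper's body presses on something with over 40 N, if the wrist force passes 120 N, or if a joint passes its speed limit or range.

### The arm

A 7-joint arm with a two-finger parallel gripper is mounted at the origin on a cart in front of the work surface, level with it; the furniture and walls round the work are solid. World frame = base frame: x ahead of the robot, y to its left, z up, the work surface at z = 0. Lengths are in m, angles in rad, forces in N, time in s.
With the tool pointing down it reaches from about 0.425 to 0.875 m from the base axis. Payload 8.4 kg.
Tool frame: the origin (TCP) lies midway between the tips of the shut fingers; the grasp point (between the pads) lies 19 mm behind it (arm.grip_point_offset is the distance from the TCP to the grasp point, in m); z points along the fingers, y is the line along which they close (so a half turn about z gives the same grasp; the last joint's range is limited). The gripper opens to 85 mm and grips with 20 to 120 N. Pads are 22 mm wide; open, the fingers measure 114 mm over their backs; the gripper's body (76 mm by 85 mm) begins 54 mm behind the grasp point. The pads swing forward as they close: fully open they stand 13 mm farther back than shut.
Start: joints at [1.1, 0.333, 0.04, 1.465, -0.013, 1.343, -0.059], TCP at [0.236, -0.606, 0.201] pointing down, gripper open.
Joint ranges: [-2.58, 2.58], [-0.38, 2.09], [-1.3, 1.39], [0.25, 2.4], [-1.5, 4.64], [0.08, 2.09], [-2.65, 2.65]. Speed limits (rad/s): [2.22, 2.22, 2.79, 2.79, 3.14, 3.14, 3.14].

### API

Orientations are given as a unit quaternion [x, y, z, w].
In Python, from workcell import arm, cams gives the robot as it stands. The module is installed in compiled form; this text tells all that it offers.
- The arm moves only by the shell command python3 -m jog 'ROWS' [FORCE]. ROWS is JSON, a list that holds one entry, the list of rows, each a list of 5 numbers: the closure, from 0 (fully open) to 1 (shut), then the shift along the tool's x, y, z in mm, then the turn about the tool's z in degrees. A call has exactly 5 rows; each row is the pose to reach, as a shift and turn from the pose commanded when the call began, along the tool's axes at that moment; what a row does not reach only later rows make up. A row lasts 1/10 s, in which the tool goes at most 50 mm and 8.59 degrees, less where a joint would pass 70% of its speed; a pose out of reach is approached as far as the arm can. A call with a gripper value outside its range is refused whole. The fingers move at their own pace and stop on an object; FORCE is the grip in N (left out, the last holds). Time passes only in rows, so rows that repeat a pose let the fingers close, or fill a call up. It gives the time, the measured TCP pose, the force, the opening and the grip force at its end, in the units of the state.
- arm.sense(): the state, without advancing time (a new reading comes with each control period).
- cams.camera(name): name is "scene" or "top" or "wrist"; returns the picture (400x640x3 uint8, red, green, blue); there is no depth.
- cams.get_calibration(name): a dict with "K" (3x3 intrinsics, pixels), "eye" and "attitude" of the camera in the world. Camera axes: x right, y up, looking along -z (the intrinsics and any distortion apply to the point x, -y, -z); pixel columns grow to the right and rows downward; lengths in m; the calibration is good to about 2 mm. The wrist camera is an equidistant fisheye: a pixel r from the principal point sees the ray r / f radians off the axis. A picture is of the moment at which its call begins: read the wrist's pose just before it. get_calibration takes no time and is no camera call; for the wrist camera it gives the pose at the moment of the call.
- arm.hand_in(): hands the job in; it is judged then, once.
The state is a dict: "time": time; "q": joint angles; "joint_velocities": joint speeds; "joint_torque": joint torques, N m; "tcp_pos": TCP position; "orientation": TCP orientation; "ft_force": force on the tool from outside, world axes, zero at the start; "moment": the same for the moment, N m; "grip_width": finger opening in m; "gripper_force": force on a finger pad.
Only numpy, scipy, OpenCV 4.12 (cv2) and the standard library are available. Lean on these libraries where they do the work, as an engineer would, in place of code of your own. Each camera call takes 0.05 s, during which the arm holds its last target. There are 200 camera calls.

## Working session

There is one attempt and no reset: what is moved stays moved. The work goes in short steps, Python scripts to look and compute and a shell command to move; the robot and the scene stay as the last step left them, time stands still between calls to the robot, and variables do not carry over. Pictures are saved under pics/ and viewed, at most 10 in all, crops included, and the job is handed in when it is done.

```bash
mkdir -p pics
python3 - <<'E'
from workcell import arm, cams
import cv2,numpy as np
print({k:np.round(v,3).tolist() for k,v in arm.sense().items()})
for n in("scene","top"):
    cv2.imwrite(f"pics/{n}0.png",cams.camera(n)[:,:,::-1])
for n in("scene","top","wrist"):
    c=cams.get_calibration(n); print(n,{k:(np.round(v,4).tolist() if not isinstance(v,str) else v) for k,v in c.items()})
E
```

```text
{'time': 0.0, 'q': [1.1, 0.334, 0.04, 1.466, -0.013, 1.343, -0.058], 'joint_velocities': [0.001, -0.0, 0.0, -0.001, 0.0, -0.0, -0.001], 'joint_torque': [-0.001, -65.856, 1.365, -40.556, 0.017, 0.013, -0.0], 'tcp_pos': [0.236, -0.605, 0.2], 'orientation': [0.983, 0.185, -0.0, -0.001], 'ft_force': [0.207, -0.891, -0.019], 'moment': [0.008, 0.01, -0.015], 'gripper_force': 0.0, 'grip_width': 0.085}
scene {'K': [[394.426, 0.0, 316.7814], [0.0, 394.426, 195.5093], [0.0, 0.0, 1.0]], 'eye': [-0.052, 0.4018, 1.0137], 'attitude': [-0.1667, 0.3029, 0.8274, -0.4425]}
top {'K': [[444.1389, 0.0, 319.8715], [0.0, 444.1389, 190.1357], [0.0, 0.0, 1.0]], 'eye': [0.4542, -0.0286, 1.8112], 'attitude': [-0.0319, 0.0339, 0.7084, -0.7042]}
wrist {'K': [[309.7069, 0.0, 320.8423], [0.0, 309.7069, 198.7793], [0.0, 0.0, 1.0]], 'eye': [0.2985, -0.5797, 0.3737], 'attitude': [-0.1101, 0.0758, -0.5593, 0.8181]}
```

View pics/top0.png

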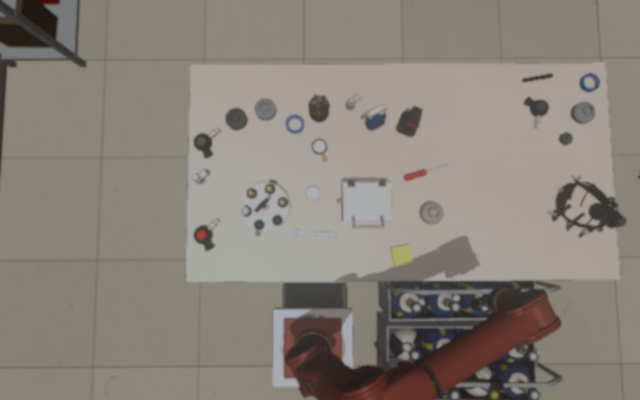

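View pics/scene0.png

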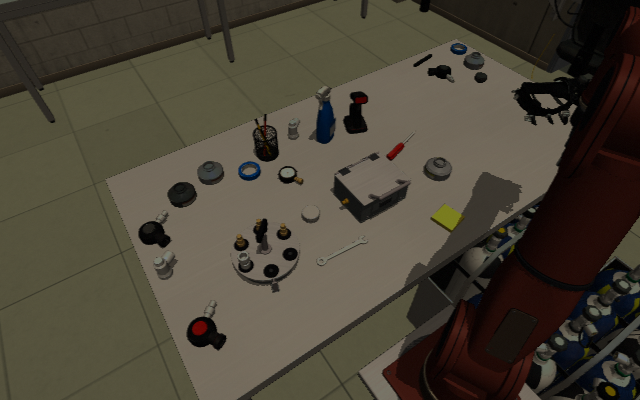

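The top view shows the feed table centred near (265,207), with the T-handle near (263,206) and the pointer near (259,231). The coupling is near (246,211). The chamber is near (367,202) and its bar is near (368,223). I'll enlarge both areas and cast rays.

```bash
cat > h.py <<'E'
import numpy as np,cv2
from scipy.spatial.transform import Rotation as R
from workcell import arm,cams
def ray(c,u,v):
    K=np.array(c["K"]);x=(u-K[0,2])/K[0,0];y=(v-K[1,2])/K[1,1]
    return R.from_quat(c["attitude"]).apply([x,-y,-1.])
def rayw(c,u,v):
    K=np.array(c["K"]);dx=u-K[0,2];dy=v-K[1,2];r=np.hypot(dx,dy);t=r/K[0,0]
    return R.from_quat(c["attitude"]).apply([np.sin(t)*dx/r,-np.sin(t)*dy/r,-np.cos(t)])
def plane(c,u,v,z,f=ray):
    d=f(c,u,v);e=np.array(c["eye"]);return e+d*(z-e[2])/d[2]
E
python3 - <<'E'
from h import *
t=cv2.imread("pics/top0.png");s=cv2.imread("pics/scene0.png")
a=cv2.resize(t[170:245,230:300],None,fx=5.5,fy=5.5,interpolation=3);b=cv2.resize(t[170:245,330:400],None,fx=5.5,fy=5.5,interpolation=3)
c=cv2.resize(s[210:300,220:310],(385,0) if 0 else (385,385)[:2]);
cv2.imwrite("pics/crop.png",cv2.resize(np.hstack([a,b]),None,fx=1,fy=1))
c=cams.get_calibration("top")
for n,u,v,z in[("disc",265,207,.045),("thandle",263,206,.145),("ptr",259,231,.052),("coup",246,211,.098),("bar",368,223,.126)]:print(n,plane(c,u,v,z).round(3))
E
```

```text
disc [0.553 0.185 0.045]
thandle [0.551 0.18  0.145]
ptr [0.458 0.207 0.052]
coup [0.535 0.251 0.098]
bar [ 0.485 -0.215  0.126]
```

View pics/crop.png

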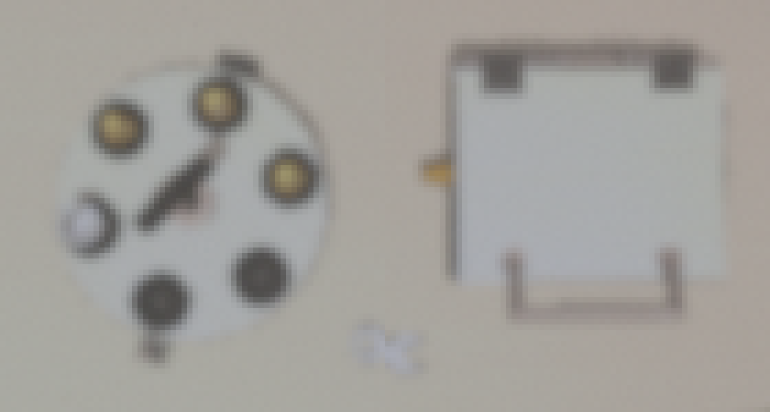

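```bash
cat >> h.py <<'E'
def rel(p,ydeg=None):
    "tool-frame shift (mm) and turn (deg) to TCP p with tool-y at world angle ydeg (fingers down)"
    s=arm.sense();r=R.from_quat(s["orientation"]);d=r.inv().apply(np.array(p)-s["tcp_pos"])*1000
    y=r.apply([0,1,0]);a=np.degrees(np.arctan2(y[1],y[0]))
    t=None if ydeg is None else -((ydeg-a+180)%360-180)
    print("t",round(float(s["time"]),2),"tcp",np.round(s["tcp_pos"],4),"yang",round(a,1),"shift",d.round(1),"turn",t and round(t,1),"F",np.round(s["ft_force"],1),"w",round(float(s["grip_width"]),4),"q",np.round(s["q"],2))
E
python3 -m jog '[[[0,40,-26,-6,-8],[0,80,-52,-12,-16],[0,120,-78,-18,-24],[0,160,-104,-24,-32],[0,200,-130,-30,-40]]]'
python3 -c "
from h import *
rel([.55,.18,.24],41.5)"
```

```text
time: 0.6
tcp_pos: [0.3758, -0.41, 0.2307]
orientation: [0.859, 0.512, -0.0, -0.0]
ft_force: [0.7, 0.2, -0.0]
grip_width: 0.0853
gripper_force: 0.0
t 0.6 tcp [ 0.3758 -0.41    0.2307] yang -28.4 shift [ 601.9 -127.2   -9.3] turn -69.9 F [ 0.7  0.2 -0. ] w 0.0853 q [ 0.91  0.14 -0.18  1.64  0.03  1.36  0.23]
```

```bash
python3 -m jog '[[[0,47,-10,-2,-7],[0,94,-20,-4,-14],[0,141,-30,-6,-21],[0,188,-40,-8,-28],[0,235,-50,-10,-35]]]'
python3 -c "
from h import *
rel([.535,.17,.28],41.5)"
```

```text
time: 1.1
tcp_pos: [0.4442, -0.1797, 0.2406]
orientation: [0.665, 0.747, -0.0, -0.0]
ft_force: [1.2, -0.7, -0.2]
grip_width: 0.0853
gripper_force: 0.0
t 1.1 tcp [ 0.4442 -0.1797  0.2406] yang 6.6 shift [337.  130.3 -39.5] turn -34.9 F [ 1.2 -0.7 -0.2] w 0.0853 q [ 0.7  -0.02 -0.4   1.78 -0.01  1.37  0.42]
```

```bash
python3 -m jog '[[[0,46,18,-8,0],[0,92,36,-16,0],[0,138,54,-24,0],[0,184,72,-32,0],[0,230,90,-40,0]]]' >/dev/null
python3 -m jog '[[[0,30,10,0,-7],[0,60,20,0,-14],[0,90,30,0,-21],[0,107,40,0,-28],[0,107,40,0,-35]]]' >/dev/null
python3 - <<'E'
from h import *
rel([.55,.18,.2],41.5)
c=cams.get_calibration("wrist");im=cams.camera("wrist")
print({k:np.round(v,5).tolist() for k,v in c.items() if not isinstance(v,str)})
import json;json.dump({k:np.array(c[k]).tolist() for k in("K","eye","attitude")},open("w1.json","w"))
cv2.imwrite("pics/w1.png",im[:,:,::-1])
E
```

```text
t 2.1 tcp [0.5361 0.1707 0.2801] yang 41.8 shift [-2.5 16.6 80.1] turn 0.3 F [ 0.3  0.2 -0.1] w 0.0856 q [ 0.3   0.2  -0.8   1.52  0.14  1.48  0.23]
{'K': [[309.70692, 0.0, 320.84234], [0.0, 309.70692, 198.77928], [0.0, 0.0, 1.0]], 'eye': [0.49185, 0.22159, 0.45407], 'attitude': [-0.1239, -0.0471, 0.35369, 0.92592]}
```

View pics/w1.png

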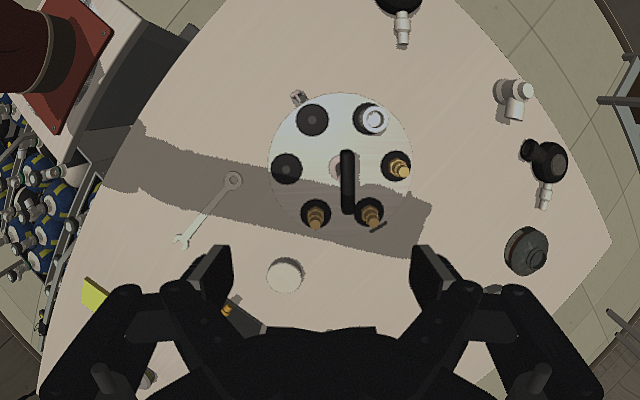

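The wrist view shows the T-handle bar from about (347,152) to (348,212). The coupling top is at (375,121) and the pointer at (299,97).

Run:
```python
from h import *
import json;c=json.load(open("w1.json"))
im=cv2.imread("pics/w1.png");g=im.max(2)[145:220,335:362];m=(g<60).astype(np.uint8)
n,l,st,ce=cv2.connectedComponentsWithStats(m);i=1+st[1:,4].argmax();print(st[i]+[335,145,0,0,0],ce[i]+[335,145])
a=plane(c,347.5,153,.152,rayw);b=plane(c,348,206,.152,rayw);b2=plane(c,348,213,.124,rayw)
print(a,b,b2,np.linalg.norm(a-b),np.degrees(np.arctan2(*(b-a)[[1,0]])))
m=plane(c,*(ce[i]+[335,145]),.14,rayw);print("ctr",m)
cp=plane(c,375,121,.098,rayw);pt=plane(c,297,96,.052,rayw);print(cp,pt,np.linalg.norm((cp-m)[:2]),np.linalg.norm((pt-m)[:2]))
```

```text
[ 339  150   23   70 1049] [348.51382269 185.04003813]
[0.53505819 0.2123099  0.152     ] [0.57233243 0.17296574 0.152     ] [0.58541089 0.16248503 0.124     ] 0.054197159741733385 -46.54752454268641
ctr [0.56036715 0.18802529 0.14      ]
[0.54101322 0.25973451 0.098     ] [0.45109722 0.22112654 0.052     ] 0.07427507263187175 0.11417360020841437
```

```bash
python3 -c "
from h import *
rel([.560,.188,.120],43.5)"
```

```text
t 2.15 tcp [0.5361 0.1691 0.2801] yang 42.2 shift [ -2.3  30.5 160.1] turn -1.3 F [-0.  -0.7 -0.6] w 0.0854 q [ 0.31  0.2  -0.8   1.52  0.14  1.48  0.24]
```

```bash
python3 -m jog '[[[0,-1,15,0,-1],[0,-2,30,30,-1],[0,-2,30,70,-1],[0,-2,30,100,-1],[0,-2,30,120,-1]]]' 80 >/dev/null
python3 -m jog '[[[0,0,0,15,0],[0,0,0,30,0],[0,0,0,40,0],[0,0,0,40,0],[0,0,0,40,0]]]'
python3 -c "
from h import *
rel([.560,.188,.120],43.5)
im=cams.camera('wrist');cv2.imwrite('pics/w2.png',im[:,:,::-1])"
```

```text
time: 3.15
tcp_pos: [0.5606, 0.1859, 0.1213]
orientation: [0.404, 0.915, 0.0, 0.0]
ft_force: [-0.3, -0.3, 0.2]
grip_width: 0.0856
gripper_force: 0.0
t 3.15 tcp [0.5606 0.1859 0.1213] yang 42.3 shift [2.  1.  1.3] turn -1.2 F [-0.3 -0.3  0.2] w 0.0856 q [ 0.23  0.37 -0.77  1.68  0.27  1.2   0.13]
```

View pics/w2.png

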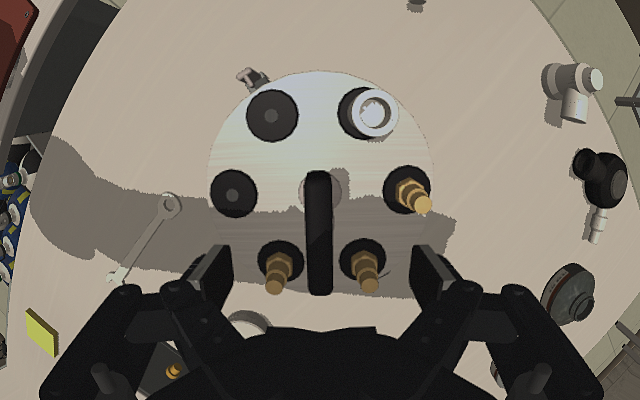

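The bar at (318,172–295) is centred between the fingers (222–418), so I'll close on it.

```bash
python3 -m jog '[[[0.4,2,1,1,0],[0.8,2,1,1,0],[1,2,1,1,0],[1,2,1,1,0],[1,2,1,1,0]]]' 80 >/dev/null
python3 -m jog '[[[1,0,0,0,0],[1,0,0,0,0],[1,0,0,0,0],[1,0,0,0,0],[1,0,0,0,0]]]'
python3 -c "
from h import *
rel([.560,.188,.120],43.5);print(arm.sense()['moment'])"
```

```text
time: 4.2
tcp_pos: [0.5586, 0.1867, 0.12]
orientation: [0.405, 0.915, -0.001, -0.001]
ft_force: [-8.8, -4.4, 9.7]
grip_width: 0.0091
gripper_force: 78.5
t 4.2 tcp [0.5586 0.1867 0.12  ] yang 42.3 shift [-0.   1.9 -0. ] turn -1.2 F [-8.8 -4.4  9.7] w 0.0091 q [ 0.23  0.37 -0.77  1.69  0.27  1.2   0.13]
[-1.07459361  1.64150229  0.00740706]
```

```bash
python3 -m jog '[[[1,0,-1,0,-4],[1,0,-1,0,-8],[1,0,-1,0,-12],[1,0,-1,0,-16],[1,0,-1,0,-20]]]'
python3 -m jog '[[[1,0,0,0,-4],[1,0,0,0,-8],[1,0,0,0,-12],[1,0,0,0,-16],[1,0,0,0,-20]]]'
python3 -m jog '[[[1,0,0,0,-5],[1,0,0,0,-10],[1,0,0,0,-15],[1,0,0,0,-20],[1,0,0,0,-20]]]'
python3 -c "
from h import *
rel([.560,.188,.120],103.5);print(arm.sense()['moment']);im=cams.camera('wrist');cv2.imwrite('pics/w3.png',im[:,:,::-1])"
```

```text
time: 4.7
tcp_pos: [0.559, 0.1873, 0.1201]
orientation: [0.238, 0.971, 0.0, 0.0]
ft_force: [-0.6, 0.3, 2.3]
grip_width: 0.009
gripper_force: 79.3
time: 5.2
tcp_pos: [0.5594, 0.1883, 0.1201]
orientation: [0.065, 0.998, 0.001, 0.001]
ft_force: [2.5, 4.4, 0.6]
grip_width: 0.0086
gripper_force: 79.2
time: 5.7
tcp_pos: [0.5593, 0.1891, 0.1202]
orientation: [-0.109, 0.994, 0.001, 0.001]
ft_force: [2.9, 6.8, -0.3]
grip_width: 0.0087
gripper_force: 78.6
t 5.7 tcp [0.5593 0.1891 0.1202] yang 102.5 shift [-0.4 -1.3  0.2] turn -1.0 F [ 2.9  6.8 -0.3] w 0.0087 q [ 0.37  0.43 -0.97  1.68  0.37  1.23  1.11]
[ 1.2767291  -0.4563897  -0.06541753]
```

View pics/w3.png

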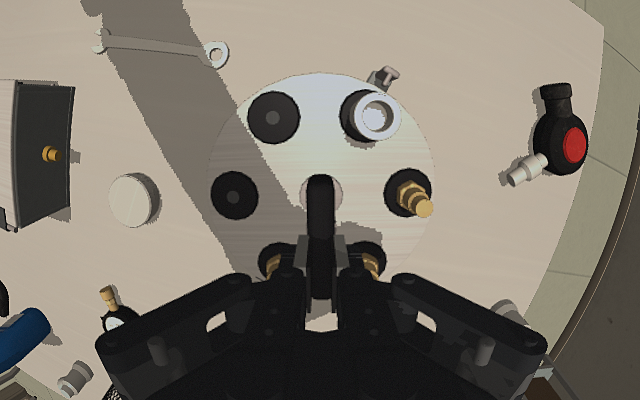

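The disc has turned: the coupling at (375,118) is now in line with the pointer at (385,78). I'll open, rise and check.

```bash
python3 -m jog '[[[0.7,0,-0.5,0,0],[0.4,0,-0.5,0,0],[0,0,-0.5,0,0],[0,0,-0.5,0,0],[0,0,-0.5,0,0]]]'
python3 -m jog '[[[0,0,0,-10,0],[0,0,0,-40,0],[0,0,0,-80,0],[0,0,0,-120,0],[0,0,0,-140,0]]]'
python3 - <<'E'
from h import *
import json
rel([.485,-.215,.25],0)
c=cams.get_calibration("wrist");im=cams.camera("wrist")
json.dump({k:np.array(c[k]).tolist() for k in("K","eye","attitude")},open("w4.json","w"))
cv2.imwrite("pics/w4.png",im[:,:,::-1])
E
```

```text
time: 6.25
tcp_pos: [0.559, 0.1865, 0.1197]
orientation: [-0.107, 0.994, -0.0, -0.0]
ft_force: [-0.5, 0.3, -0.4]
grip_width: 0.0798
gripper_force: 0.0
time: 6.75
tcp_pos: [0.5598, 0.1876, 0.2642]
orientation: [-0.107, 0.994, 0.0, 0.002]
ft_force: [0.2, 0.4, 0.5]
grip_width: 0.0854
gripper_force: 0.0
t 6.75 tcp [0.5598 0.1876 0.2642] yang 102.3 shift [ 159.  -377.4   13.4] turn 102.3 F [0.2 0.4 0.5] w 0.0854 q [ 0.4   0.33 -1.01  1.48  0.28  1.48  1.18]
```

View pics/w4.png

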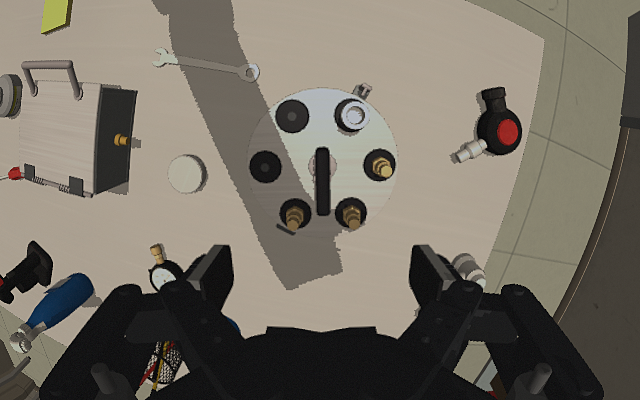

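```bash
python3 -m jog '[[[0,19,-45,0,8],[0,38,-90,0,16],[0,57,-135,0,24],[0,76,-180,0,32],[0,95,-225,0,40]]]' >/dev/null
python3 - <<'E'
from h import *
import json;c=json.load(open("w4.json"))
m=np.array([.5603,.188]);cp=plane(c,353.5,115.5,.098,rayw)[:2]-m;pt=plane(c,362,90,.052,rayw)[:2]-m
for v in(cp,pt):print(np.linalg.norm(v),np.degrees(np.arctan2(v[1],v[0])))
print(plane(c,27,66,.13,rayw),plane(c,72,64,.13,rayw))
rel([.485,-.215,.26],0)
E
```

```text
0.07645497118513794 163.84459916678665
0.11195446063516093 164.88050199229286
[ 0.47561992 -0.25521228  0.13      ] [ 0.47310406 -0.14815846  0.13      ]
t 7.3 tcp [ 0.5134 -0.0551  0.2605] yang 62.0 shift [ -50.  -154.5    0.5] turn 62.0 F [ 1.1 -1.1 -0.9] w 0.0851 q [ 0.81  0.09 -0.83  1.66  0.07  1.42  1.05]
```

```bash
python3 -m jog '[[[0,-10,-31,0,8],[0,-20,-62,0,16],[0,-30,-93,0,24],[0,-40,-124,0,32],[0,-50,-150,0,40]]]' >/dev/null
python3 -m jog '[[[0,0,0,0,8],[0,0,0,0,16],[0,0,0,0,22],[0,0,0,0,22],[0,0,0,0,22]]]' >/dev/null
python3 - <<'E'
from h import *
import json
rel([.475,-.203,.2],0)
c=cams.get_calibration("wrist");im=cams.camera("wrist")
json.dump({k:np.array(c[k]).tolist() for k in("K","eye","attitude")},open("w5.json","w"))
cv2.imwrite("pics/w5.png",im[:,:,::-1])
E
```

```text
t 8.3 tcp [ 0.4888 -0.2093  0.26  ] yang 0.5 shift [  6.4 -13.7  60. ] turn 0.5 F [-0.2  0.6 -1. ] w 0.0854 q [ 0.92  0.11 -0.64  1.63  0.07  1.42  0.28]
```

View pics/w5.png

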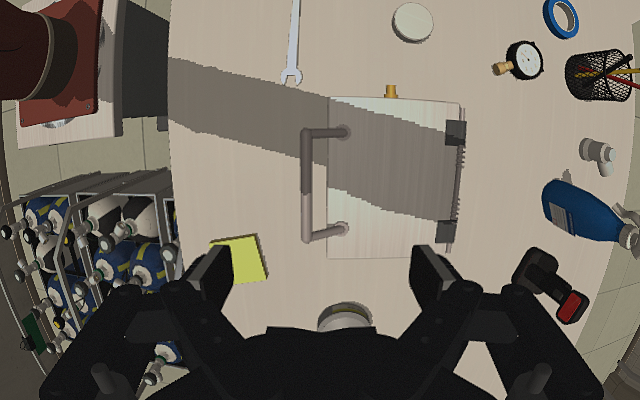

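The bar runs from (306,131) to (307,241). The plate's front edge is at column 328 and the hinge line runs from about (462,110) to (450,250).

Run:
```python
from h import *
import json;c=json.load(open("w5.json"))
P=lambda u,v,z:plane(c,u,v,z,rayw)
a,b=P(306,131,.128),P(307,241,.128);print(a,b,(a+b)/2,np.linalg.norm(a-b),np.degrees(np.arctan2(*(a-b)[[1,0]])))
a,b=P(328,97,.096),P(328,258,.096);print("edge",a,b,np.linalg.norm(a-b),np.degrees(np.arctan2(*(a-b)[[1,0]])))
a,b=P(463,109,.096),P(448,249,.096);print("rear",a,b,np.degrees(np.arctan2(*(a-b)[[1,0]])))
s=arm.sense();print(s["tcp_pos"])
```

```text
[ 0.47383199 -0.15619505  0.128     ] [ 0.47454747 -0.27210849  0.128     ] [ 0.47418973 -0.21415177  0.128     ] 0.11591565481793555 90.35365821754803
edge [ 0.49578006 -0.12050234  0.096     ] [ 0.49834574 -0.30809214  0.096     ] 0.18760735292479527 90.78358967682391
rear [ 0.65231795 -0.12493978  0.096     ] [ 0.65130686 -0.29872122  0.096     ] 89.66664817521058
[ 0.48873927 -0.20928977  0.25993277]
```

```bash
python3 -m jog '[[[0,-5,-14,0,0],[0,-5,-14,30,0],[0,-5,-14,70,0],[0,-5,-14,110,0],[0,-5,-14,135,0]]]' 30 >/dev/null
python3 -m jog '[[[0,0,0,10,0],[0,0,0,18,0],[0,0,0,18,0],[0,0,0,18,0],[0,0,0,18,0]]]'
python3 - <<'E'
from h import *
rel([.4745,-.214,.107],0.5)
im=cams.camera("wrist");cv2.imwrite("pics/w6.png",im[:,:,::-1])
E
```

```text
time: 9.35
tcp_pos: [0.4755, -0.2149, 0.1079]
orientation: [0.705, 0.709, 0.0, 0.001]
ft_force: [-0.2, -0.1, 0.3]
grip_width: 0.0854
gripper_force: 0.0
t 9.35 tcp [ 0.4755 -0.2149  0.1079] yang 0.3 shift [ 0.9 -1.   0.9] turn -0.2 F [-0.2 -0.1  0.3] w 0.0854 q [ 0.91  0.2  -0.63  1.87  0.13  1.12  0.24]
```

View pics/w6.png

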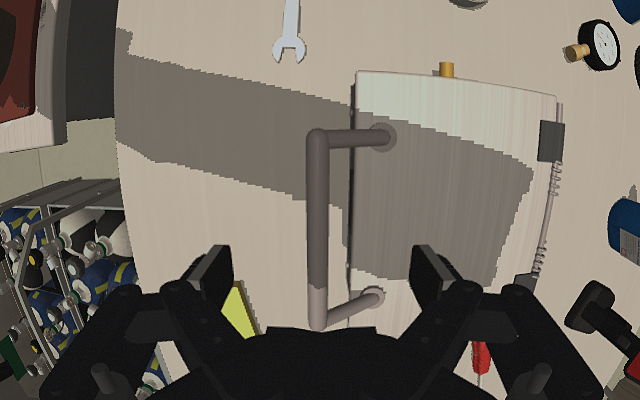

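The bar, at column 318, is centred between the pads (222–418), so I'll close on it gently.

```bash
python3 -m jog '[[[0.4,0,-1,1,0],[0.7,0,-1,1,0],[0.9,0,-1,1,0],[1,0,-1,1,0],[1,0,-1,1,0]]]' 30 >/dev/null
python3 -m jog '[[[1,0,0,0,0],[1,0,0,0,0],[1,0,0,0,0],[1,0,0,0,0],[1,0,0,0,0]]]'
python3 - <<'E'
from h import *
rel([.4745,-.214,.107],0.5)
H=np.array([.4745+.178,.094])
for q in range(0,62,5):
    a=np.radians(q);x=-.178*np.cos(a)+.032*np.sin(a)+.178;z=.178*np.sin(a)+.032*np.cos(a)-.032
    print(q,round(x*1000,1),round(-z*1000,1))
E
```

```text
time: 10.4
tcp_pos: [0.4737, -0.2145, 0.1057]
orientation: [0.705, 0.709, 0.0, -0.0]
ft_force: [0.9, -0.5, 0.9]
grip_width: 0.0001
gripper_force: 0.0
t 10.4 tcp [ 0.4737 -0.2145  0.1057] yang 0.3 shift [ 0.5  0.8 -1.3] turn -0.2 F [ 0.9 -0.5  0.9] w 0.0001 q [ 0.91  0.2  -0.63  1.87  0.13  1.11  0.24]
0 0.0 -0.0
5 3.5 -15.4
10 8.3 -30.4
15 14.3 -45.0
20 21.7 -58.9
25 30.2 -72.2
30 39.8 -84.7
35 50.5 -96.3
40 62.2 -106.9
45 74.8 -116.5
50 88.1 -124.9
55 102.1 -132.2
60 116.7 -138.2
```

Run:
```python
from h import *
im=cams.camera("wrist");s=cams.camera("scene")
a=cv2.resize(im[120:360,200:440][:,:,::-1],(400,400));b=cv2.resize(s[120:240,290:410][:,:,::-1],(400,400),interpolation=3)
cv2.imwrite("pics/w7.png",np.hstack([a,b]))
```

```text
(no output)
```

View pics/w7.png

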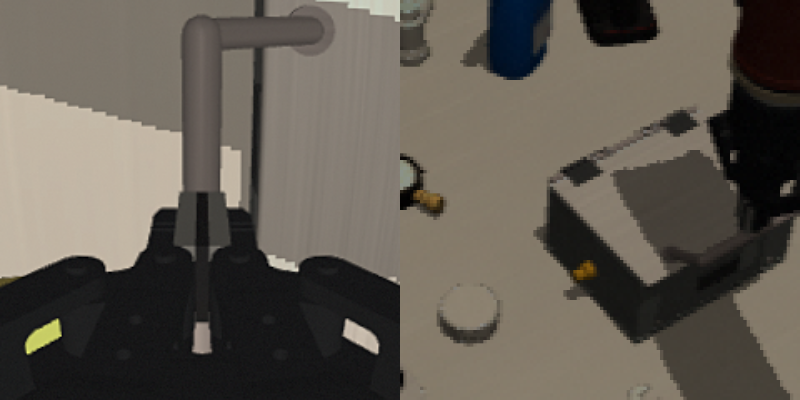

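The fingers shut fully, and the bar at crop (200,25–190) seems to pass underneath the tips. I'll triangulate the bar height from views w5, w6 and the current one.

Run:
```python
from h import *
import json;c5=json.load(open("w5.json"));c7=cams.get_calibration("wrist")
def proj(c,p):
    d=R.from_quat(c["attitude"]).inv().apply(np.array(p)-c["eye"]);t=np.arctan2(np.hypot(d[0],d[1]),-d[2]);u=np.array([d[0],-d[1]]);u/=np.linalg.norm(u)
    K=np.array(c["K"]);return K[:2,2]+K[0,0]*t*u
def tri(L):
    A=np.zeros((3,3));b=np.zeros(3)
    for c,u,v,f in L:
        d=f(c,u,v);d/=np.linalg.norm(d);M=np.eye(3)-np.outer(d,d);A+=M;b+=M@np.array(c["eye"])
    return np.linalg.solve(A,b)
p=tri([(c5,306,131,rayw),(c7,320,135,rayw)]);print("far end",p)
p=tri([(c5,307,239,rayw),(c7,320,322,rayw)]);print("near end",p)
s=arm.sense();t=np.array(s["tcp_pos"]);print("tcp",t,proj(c7,t),"grasp",proj(c7,t+[0,0,.019]),"eye",c7["eye"])
for y in(-.155,-.18,-.2,-.215,-.23,-.25,-.272):print(y,proj(c7,[.4745,y,.126]).round(0))
```

```text
far end [ 0.47303319 -0.1569457   0.11029747]
near end [ 0.47377831 -0.27506072  0.11554137]
tcp [ 0.47369979 -0.21450069  0.10566524] [320.66432628 231.57066642] grasp [320.63593649 244.28264644] eye [ 0.47352299 -0.14626627  0.27948986]
-0.155 [323. 133.]
-0.18 [323. 183.]
-0.2 [322. 220.]
-0.215 [322. 246.]
-0.23 [322. 270.]
-0.25 [322. 300.]
-0.272 [321. 328.]
```

```bash
python3 - <<'E'
from h import *
im=cams.camera("wrist");c7=cams.get_calibration("wrist")
g=im.astype(int)
for r in list(range(200,340,6)):print(r,g[r,300:342:3].sum(1).tolist())
E
python3 -m jog '[[[1,0,0,-3,0],[1,0,0,-6,0],[1,0,0,-9,0],[1,0,0,-12,0],[1,0,0,-12,0]]]'
```

```text
200 [547, 559, 556, 317, 236, 263, 285, 291, 271, 256, 233, 327, 346, 343]
206 [542, 542, 544, 344, 236, 263, 284, 292, 277, 258, 232, 315, 331, 341]
212 [544, 542, 545, 346, 235, 261, 285, 288, 270, 256, 230, 504, 543, 545]
218 [542, 542, 542, 347, 235, 265, 289, 289, 274, 256, 229, 502, 544, 545]
224 [542, 542, 543, 351, 233, 262, 286, 287, 274, 250, 224, 565, 543, 543]
230 [544, 540, 537, 362, 238, 261, 284, 280, 272, 254, 227, 565, 542, 544]
236 [543, 543, 539, 170, 191, 193, 68, 39, 83, 186, 192, 155, 558, 543]
242 [548, 550, 528, 193, 194, 192, 37, 57, 73, 195, 197, 190, 593, 550]
248 [61, 65, 157, 192, 193, 196, 47, 71, 71, 192, 194, 197, 127, 74]
254 [95, 93, 208, 196, 192, 200, 32, 73, 71, 194, 198, 193, 202, 94]
260 [72, 58, 205, 194, 194, 199, 39, 66, 68, 198, 193, 195, 203, 53]
266 [60, 70, 187, 195, 183, 195, 43, 63, 50, 190, 183, 197, 189, 79]
272 [62, 58, 55, 68, 66, 300, 82, 95, 104, 207, 64, 52, 56, 67]
278 [55, 76, 70, 71, 68, 68, 103, 104, 96, 57, 66, 60, 70, 69]
284 [68, 73, 73, 79, 67, 66, 96, 96, 98, 51, 65, 65, 58, 66]
290 [63, 82, 70, 73, 67, 67, 109, 100, 88, 72, 58, 61, 62, 63]
296 [71, 67, 56, 58, 65, 80, 95, 95, 93, 79, 67, 61, 62, 68]
302 [66, 76, 68, 68, 81, 74, 98, 94, 87, 82, 71, 64, 68, 69]
308 [65, 63, 59, 55, 90, 65, 102, 89, 107, 82, 85, 77, 62, 63]
314 [70, 62, 70, 55, 90, 58, 451, 406, 377, 63, 84, 64, 62, 56]
320 [69, 68, 53, 80, 80, 92, 458, 428, 413, 81, 88, 49, 53, 70]
326 [68, 48, 68, 67, 74, 82, 456, 430, 409, 93, 65, 61, 91, 67]
332 [65, 61, 79, 68, 69, 55, 138, 173, 111, 59, 65, 69, 74, 70]
338 [67, 66, 67, 75, 67, 76, 73, 64, 67, 62, 69, 68, 58, 79]
time: 11.05
tcp_pos: [0.474, -0.2147, 0.1183]
orientation: [0.705, 0.709, 0.0, 0.0]
ft_force: [0.2, -0.4, -0.8]
grip_width: 0.0002
gripper_force: 0.0
```

```bash
cat >> h.py <<'E'
def proj(c,p):
    d=R.from_quat(c["attitude"]).inv().apply(np.array(p)-c["eye"]);t=np.arctan2(np.hypot(d[0],d[1]),-d[2]);u=np.array([d[0],-d[1]]);u/=np.linalg.norm(u)
    K=np.array(c["K"]);return K[:2,2]+K[0,0]*t*u
E
python3 - <<'E'
from h import *
c=cams.get_calibration("wrist");im=cams.camera("wrist").astype(int).sum(2)
o=cv2.imread("pics/w6.png").astype(int).sum(2)
for n,i in(("w6",o),("now",im)):
    print(n,"col320",i[110:160:3,320].tolist());print("row190",i[190,296:350:2].tolist()); print("row230..",[i[r,320] for r in range(220,260,4)])
s=arm.sense();print(proj(c,np.array(s["tcp_pos"])+[0,.011,0]),[proj(c,[.4745,-.16,z]).round(1).tolist() for z in(.11,.126,.14)])
E
```

```text
w6 col320 [324, 326, 327, 324, 326, 326, 266, 226, 245, 258, 260, 263, 264, 262, 261, 263, 262]
row190 [328, 324, 323, 322, 335, 226, 217, 241, 252, 266, 276, 271, 257, 249, 235, 223, 213, 332, 324, 322, 326, 327, 326, 323, 329, 322, 292]
row230.. [np.int64(257), np.int64(258), np.int64(255), np.int64(254), np.int64(258), np.int64(258), np.int64(257), np.int64(256), np.int64(252), np.int64(252)]
now col320 [346, 346, 343, 345, 345, 349, 215, 260, 278, 306, 311, 312, 314, 314, 311, 309, 309]
row190 [334, 331, 337, 344, 347, 344, 362, 230, 234, 261, 270, 287, 301, 277, 274, 257, 242, 195, 336, 343, 343, 341, 341, 344, 342, 347, 364]
row230.. [np.int64(287), np.int64(285), np.int64(289), np.int64(287), np.int64(43), np.int64(65), np.int64(68), np.int64(52), np.int64(58), np.int64(66)]
[320.50743785 214.08076789] [[321.9, 138.8], [322.0, 141.0], [322.2, 143.4]]
```

```bash
python3 -m jog '[[[1,0,0,4,0],[1,0,0,8,0],[1,0,0,10,0],[1,0,0,12,0],[1,0,0,12,0]]]'
python3 -m jog '[[[1,0,0,1,0],[1,0,0,2,0],[1,0,0,3,0],[1,0,0,4,0],[1,0,0,4,0]]]'
```

```text
time: 11.6
tcp_pos: [0.4735, -0.2144, 0.1052]
orientation: [0.705, 0.709, -0.0, -0.0]
ft_force: [-0.4, -0.6, 0.8]
grip_width: -0.0002
gripper_force: 0.0
time: 12.1
tcp_pos: [0.4736, -0.2145, 0.1016]
orientation: [0.705, 0.709, -0.0, -0.0]
ft_force: [0.3, -0.1, 0.3]
grip_width: -0.0003
gripper_force: 0.0
```

```bash
python3 -m jog '[[[1,0,0,1,0],[1,0,0,2,0],[1,0,0,3,0],[1,0,0,4,0],[1,0,0,4,0]]]'
python3 - <<'E'
from h import *
im=cams.camera("wrist").astype(int).sum(2)
for r in(150,190,225,229,233,237,241):print(r,im[r,300:342:2].tolist())
# scene: hatch/bar edge profile compared with start picture
o=cv2.imread("pics/scene0.png");s=cams.camera("scene")[:,:,::-1];cv2.imwrite("pics/s2.png",s)
d=np.abs(o.astype(int)-s).sum(2)[140:222,325:365];print("scene diff on chamber left part",(d>60).sum(), np.argwhere(d>60)[:8].tolist())
E
```

```text
time: 12.6
tcp_pos: [0.4737, -0.2146, 0.0999]
orientation: [0.705, 0.709, -0.001, 0.0]
ft_force: [-11.5, 3.8, 26.2]
grip_width: 0.0001
gripper_force: 12.6
150 [350, 348, 352, 351, 231, 222, 247, 259, 281, 291, 312, 289, 274, 265, 251, 240, 200, 218, 210, 228, 246]
190 [346, 344, 347, 348, 258, 219, 243, 265, 275, 288, 299, 281, 273, 259, 246, 238, 233, 355, 343, 346, 342]
225 [545, 541, 541, 545, 472, 196, 241, 260, 276, 283, 287, 276, 274, 261, 248, 228, 495, 542, 543, 543, 543]
229 [543, 542, 540, 544, 473, 196, 244, 266, 279, 286, 284, 277, 271, 262, 245, 220, 497, 543, 543, 541, 544]
233 [544, 542, 542, 553, 477, 197, 243, 267, 281, 298, 295, 289, 282, 267, 248, 227, 517, 556, 541, 541, 543]
237 [539, 545, 542, 526, 186, 195, 193, 198, 200, 88, 52, 44, 94, 196, 194, 195, 192, 249, 566, 543, 541]
241 [544, 544, 543, 526, 184, 196, 193, 196, 201, 74, 51, 62, 77, 201, 196, 194, 196, 201, 584, 545, 543]
scene diff on chamber left part 172 [[30, 36], [30, 37], [30, 38], [30, 39], [31, 30], [31, 31], [31, 32], [31, 33]]
```

Contact comes at TCP z ≈ 0.099, so the real finger tips are about 32 mm higher than the TCP suggests. I'll rise, open, go lower and grip.

```bash
python3 -c "
from workcell import arm; print(arm.grip_point_offset)"
python3 -m jog '[[[1,0,0,-10,0],[0.5,0,0,-20,0],[0,0,0,-20,0],[0,0,0,-20,0],[0,0,0,-20,0]]]'
python3 -m jog '[[[0,0,0,0,0],[0,0,0,0,0],[0,0,0,5,0],[0,0,0,15,0],[0,0,0,20,0]]]'
python3 -m jog '[[[0,0,0,5,0],[0,0,0,10,0],[0,0,0,15,0],[0,0,0,18,0],[0,0,0,18,0]]]'
```

```text
0.0187
time: 13.2
tcp_pos: [0.4734, -0.2145, 0.1172]
orientation: [0.705, 0.709, -0.0, -0.0]
ft_force: [0.4, -0.5, -0.7]
grip_width: 0.0584
gripper_force: 0.0
time: 13.7
tcp_pos: [0.473, -0.2143, 0.0963]
orientation: [0.705, 0.709, -0.0, -0.001]
ft_force: [0.7, -0.8, -0.5]
grip_width: 0.0854
gripper_force: 0.0
time: 14.2
tcp_pos: [0.4735, -0.2144, 0.0792]
orientation: [0.705, 0.709, -0.0, -0.0]
ft_force: [-0.2, 0.7, 0.2]
grip_width: 0.0852
gripper_force: 0.0
```

```bash
python3 -m jog '[[[0.3,0,0,0,0],[0.5,0,0,0,0],[0.6,0,0,0,0],[0.7,0,0,0,0],[0.7,0,0,0,0]]]' 30
python3 -m jog '[[[0.8,0,0,0,0],[0.9,0,0,0,0],[1,0,0,0,0],[1,0,0,0,0],[1,0,0,0,0]]]'
```

```text
time: 14.7
tcp_pos: [0.4738, -0.2146, 0.0798]
orientation: [0.705, 0.709, 0.0, 0.0]
ft_force: [-0.4, -0.9, -0.9]
grip_width: 0.0256
gripper_force: 0.0
time: 15.2
tcp_pos: [0.4736, -0.2145, 0.0797]
orientation: [0.705, 0.709, -0.0, -0.0]
ft_force: [-1.6, 0.1, 2.1]
grip_width: 0.0105
gripper_force: 29.3
```

Gripped: the pads carry 29 N and read 10.5 mm on the 12 mm bar. Now I'll lift along the arc.

```bash
python3 -m jog '[[[1,0,1.6,-7.7,0],[1,0,3.5,-15.4,0],[1,0,5.7,-22.9,0],[1,0,8.3,-30.4,0],[1,0,11.1,-37.8,0]]]' 40
python3 -m jog '[[[1,0,3.2,-7.2,0],[1,0,6.7,-14.3,0],[1,0,10.6,-21.1,0],[1,0,14.7,-27.9,0],[1,0,19.1,-34.4,0]]]'
```

```text
time: 15.7
tcp_pos: [0.4844, -0.2145, 0.118]
orientation: [0.705, 0.709, -0.0, -0.0]
ft_force: [-3.1, -1.0, -2.9]
grip_width: 0.0104
gripper_force: 39.0
time: 16.2
tcp_pos: [0.5023, -0.2144, 0.1524]
orientation: [0.705, 0.709, -0.001, -0.001]
ft_force: [-12.0, 1.8, 3.9]
grip_width: 0.01
gripper_force: 39.2
```

```bash
python3 -m jog '[[[1,0,3.7,-6.9,0],[1,0,7.6,-13.5,0],[1,0,12.9,-19.4,0],[1,0,18.3,-25.1,0],[1,0,24.1,-30.6,0]]]'
python3 -c "
from h import *
rel([.4735,-.2145,.0797]);print(arm.sense()['moment'])"
```

```text
time: 16.7
tcp_pos: [0.5278, -0.2144, 0.1832]
orientation: [0.705, 0.709, -0.001, -0.0]
ft_force: [-7.0, -0.3, 3.6]
grip_width: 0.0106
gripper_force: 39.5
t 16.7 tcp [ 0.5278 -0.2144  0.1832] yang 0.3 shift [  0.2 -54.1 103.6] turn None F [-7.  -0.3  3.6] w 0.0106 q [ 0.86  0.24 -0.64  1.66  0.15  1.29  0.19]
[-0.02881481  1.816485    0.00473265]
```

```bash
python3 -m jog '[[[1,0,5.1,-5.9,0],[1,0,11.3,-10.8,0],[1,0,17.7,-15.5,0],[1,0,24.2,-19.9,0],[1,0,31,-23.9,0]]]'
python3 -m jog '[[[1,0,0,0,0],[1,0,0,0,0],[1,0,0,0,0],[1,0,0,0,0],[1,0,0,0,0]]]'
```

```text
time: 17.2
tcp_pos: [0.5594, -0.2143, 0.2079]
orientation: [0.705, 0.709, -0.0, 0.0]
ft_force: [-0.3, -1.7, -1.6]
grip_width: 0.0102
gripper_force: 40.1
time: 17.7
tcp_pos: [0.5598, -0.2143, 0.208]
orientation: [0.705, 0.709, 0.0, 0.001]
ft_force: [-4.9, 0.3, 7.0]
grip_width: 0.0103
gripper_force: 41.1
```

```bash
python3 -m jog '[[[1,0,3.7,-3.3,0],[1,0,7.8,-5.5,0],[1,0,13.5,-8.3,0],[1,0,16.4,-9.5,0],[1,0,19.3,-10.8,0]]]'
python3 -m jog '[[[1,0,0,0,0],[1,0,0,0,0],[1,0,0,0,0],[1,0,0,0,0],[1,0,0,0,0]]]'
python3 - <<'E'
from h import *
import json
rel([.4735,-.2145,.0797])
c=cams.get_calibration("wrist");im=cams.camera("wrist");cv2.imwrite("pics/w8.png",im[:,:,::-1])
t=cams.get_calibration("top");cv2.imwrite("pics/t8.png",cams.camera("top")[:,:,::-1])
H=np.array([.6515,-.214,.094])
g=im.astype(int).sum(2)
for q in(50,54,58,62):
    a=np.radians(q)
    f=lambda x,y,z:proj(c,H+[x*np.cos(a)+z*np.sin(a),y,-x*np.sin(a)+z*np.cos(a)]).round(0).tolist()
    print(q,"bar",f(-.178,.058,.032),"corner",f(-.158,.095,.003),"mid edge",f(-.158,.03,.003))
for r in(40,70,100,120,140,170):print(r,(g[r,200:440:6]).tolist())
E
```

```text
time: 18.2
tcp_pos: [0.5791, -0.2142, 0.2183]
orientation: [0.705, 0.709, 0.0, 0.001]
ft_force: [-4.2, -2.0, 7.5]
grip_width: 0.0102
gripper_force: 40.5
time: 18.7
tcp_pos: [0.579, -0.2142, 0.2183]
orientation: [0.705, 0.709, 0.0, 0.001]
ft_force: [-3.9, -1.7, 6.6]
grip_width: 0.0105
gripper_force: 40.5
t 18.7 tcp [ 0.579  -0.2142  0.2183] yang 0.3 shift [   0.3 -105.7  138.5] turn None F [-3.9 -1.7  6.6] w 0.0105 q [ 0.79  0.32 -0.64  1.5   0.2   1.38  0.14]
50 bar [283.0, 138.0] corner [274.0, 69.0] mid edge [275.0, 182.0]
54 bar [307.0, 139.0] corner [288.0, 67.0] mid edge [289.0, 184.0]
58 bar [334.0, 140.0] corner [305.0, 65.0] mid edge [305.0, 187.0]
62 bar [363.0, 141.0] corner [323.0, 63.0] mid edge [323.0, 189.0]
40 [575, 573, 569, 638, 142, 573, 569, 568, 569, 570, 572, 571, 577, 573, 570, 569, 571, 569, 565, 564, 570, 567, 568, 565, 568, 567, 569, 569, 570, 568, 571, 576, 568, 569, 572, 572, 569, 569, 566, 571]
70 [577, 560, 651, 658, 643, 608, 570, 573, 574, 573, 572, 572, 572, 571, 572, 583, 571, 367, 368, 342, 490, 587, 572, 569, 572, 569, 569, 570, 566, 567, 566, 568, 
[... 159 characters left out ...]
 381, 375, 375, 379, 375, 384, 385, 374, 376, 363, 423, 575, 573, 574, 575, 572, 573]
120 [364, 369, 362, 363, 368, 366, 367, 381, 184, 138, 144, 262, 253, 260, 262, 260, 509, 338, 341, 345, 343, 379, 380, 386, 377, 376, 382, 377, 384, 383, 380, 380, 222, 150, 580, 580, 570, 567, 568, 572]
140 [364, 369, 362, 364, 364, 365, 365, 373, 213, 153, 147, 261, 257, 257, 260, 258, 355, 298, 221, 270, 300, 283, 241, 303, 301, 301, 304, 298, 296, 303, 305, 304, 130, 176, 367, 363, 363, 366, 362, 364]
170 [587, 546, 537, 328, 353, 355, 362, 365, 255, 148, 151, 260, 256, 260, 258, 260, 359, 294, 198, 280, 309, 288, 253, 300, 300, 298, 304, 295, 296, 304, 307, 297, 297, 373, 364, 361, 366, 362, 361, 359]
```

The wrist image puts the plate edge at column 300 and the bar at column 320, which means about 55–56 degrees open, just past balance. I'll ease it back to about 42 degrees.

```bash
python3 -m jog '[[[1,0,-4,1,0],[1,0,-7.6,2.4,0],[1,0,-11,4,0],[1,0,-14.7,6,0],[1,0,-18.2,8,0]]]'
python3 -m jog '[[[1,0,-3.4,1.8,0],[1,0,-6.9,3.7,0],[1,0,-10,5.8,0],[1,0,-13.6,7.9,0],[1,0,-17,10,0]]]'
python3 -m jog '[[[1,0,-1.5,1.1,0],[1,0,-2.6,1.9,0],[1,0,-3.1,3,0],[1,0,-3.1,3,0],[1,0,-3.1,3,0]]]'
python3 - <<'E'
from h import *
rel([.4735,-.2145,.0797])
c=cams.get_calibration("wrist");im=cams.camera("wrist");g=im.astype(int).sum(2)
H=np.array([.6515,-.214,.094])
for q in(36,40,44,48):
    a=np.radians(q)
    f=lambda x,y,z:proj(c,H+[x*np.cos(a)+z*np.sin(a),y,-x*np.sin(a)+z*np.cos(a)]).round(0).tolist()
    print(q,"bar",f(-.178,.04,.032),"edge",f(-.158,.08,.003),f(-.158,.04,.003))
for r in(90,110,165,180):print(r,(g[r,280:360:3]).tolist())
E
```

```text
time: 19.3
tcp_pos: [0.5604, -0.2142, 0.2088]
orientation: [0.705, 0.709, 0.0, 0.0]
ft_force: [4.3, -3.2, -5.1]
grip_width: 0.0103
gripper_force: 39.4
time: 19.8
tcp_pos: [0.5437, -0.2142, 0.1986]
orientation: [0.705, 0.709, 0.001, 0.001]
ft_force: [3.3, -4.1, -3.9]
grip_width: 0.0102
gripper_force: 39.4
time: 20.3
tcp_pos: [0.5403, -0.2142, 0.196]
orientation: [0.705, 0.709, 0.0, 0.0]
ft_force: [4.5, -3.9, -4.7]
grip_width: 0.0102
gripper_force: 39.6
t 20.3 tcp [ 0.5403 -0.2142  0.196 ] yang 0.3 shift [ 1.000e-01 -6.690e+01  1.163e+02] turn None F [ 4.5 -3.9 -4.7] w 0.0102 q [ 0.84  0.26 -0.64  1.62  0.16  1.32  0.18]
36 bar [292.0, 175.0] edge [296.0, 95.0] [296.0, 163.0]
40 bar [311.0, 178.0] edge [307.0, 94.0] [307.0, 166.0]
44 bar [334.0, 182.0] edge [321.0, 93.0] [320.0, 168.0]
48 bar [360.0, 186.0] edge [337.0, 92.0] [336.0, 171.0]
90 [391, 309, 404, 389, 389, 386, 384, 380, 383, 384, 344, 507, 621, 431, 445, 447, 433, 446, 444, 436, 455, 439, 445, 442, 439, 452, 450]
110 [247, 236, 148, 144, 154, 259, 257, 261, 251, 259, 316, 506, 620, 437, 448, 447, 434, 457, 447, 442, 454, 448, 448, 443, 444, 452, 452]
165 [234, 257, 142, 151, 126, 255, 250, 252, 249, 225, 240, 262, 274, 293, 300, 285, 276, 247, 225, 330, 325, 320, 322, 325, 321, 323, 328]
180 [265, 253, 145, 143, 133, 254, 250, 248, 252, 225, 240, 262, 274, 296, 301, 288, 273, 246, 227, 328, 330, 327, 319, 329, 323, 320, 326]
```

The image puts the hatch at about 41.7 degrees, roughly 8 below balance, and it is held at rest. Handing in.

```bash
python3 -c "
from workcell import arm
print(max(map(abs,arm.sense()['joint_velocities'])));print(arm.hand_in())"
```

```text
0.0017593467958457079
the job is handed in; nothing more can be done
None
```

The job is handed in at 20.3 s: the coupling is at the pointer and released within about 1 degree of it, and the hatch was lifted to about 55–56 degrees, then eased back and is held at rest at about 42 degrees, 8 below balance; the spring's pull past balance was too small to feel at the wrist, so I judged that part from the angle.

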